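# Slacken two caps of unknown thread hand on a gas manifold

## Robot

A 7-joint arm with a two-finger parallel gripper is mounted at the origin on a cart in front of the work surface, level with it; the furniture and walls round the work are solid. World frame = base frame: x ahead of the robot, y to its left, z up, the work surface at z = 0. Lengths are in mm, angles in rad, forces in N, time in s.
With the tool pointing down it reaches from about 400 to 875 mm from the base axis. Payload 4.4 kg.
Tool frame: the origin (TCP) lies midway between the tips of the shut fingers; the grasp point (between the pads) lies 19 mm behind it; z points along the fingers, y is the direction in which the jaws open and shut (so a half turn about z gives the same grasp; the last joint's range is limited). The gripper opens to 85 mm and grips with 20 to 120 N. Pads are 22 mm wide; open, the fingers measure 114 mm over their backs; the gripper's body (76 mm by 85 mm) begins 54 mm behind the grasp point. The pads swing forward as they close: fully open they stand 13 mm farther back than shut.
Start: joints at [-1.275, 0.628, 0.038, 1.517, -0.027, 0.996, -0.02], TCP at [230.05, 607.943, 231.313] pointing down, gripper open.
Joint ranges: [-3.06, 3.06], [-0.37, 2.12], [-1.25, 1.32], [0.18, 2.47], [-1.1, 4.24], [0.23, 1.98], [-2.94, 2.94]. Speed limits (rad/s): [2.57, 2.57, 3.14, 3.14, 3.14, 3.14, 3.14].

## Interface

Orientations are given as [roll, pitch, yaw] about the fixed x, y, z axes, in that order (R = Rz(yaw) Ry(pitch) Rx(roll)).
In Python, from cell import * gives the robot as it stands. The module is installed in compiled form; this text tells all that it offers.
- The arm moves only by the tool move_arm, never from a script. Its argument "series" is a list of rows, each a list of 2 entries, a list of its own where there are three numbers: the shift along the tool's x, y, z in m, then the turn about the tool's z in rad. In form: [[[x, y, z], yaw], ...]. A call has 1 to 5 rows; each row is the pose to reach, as a shift and turn from the pose measured when the call began, along the tool's axes at that moment; what a row does not reach only later rows make up. A row lasts 1/8 s, in which the tool goes at most 62.5 mm and 10.7 degrees, less where a joint would pass 70% of its speed; a pose out of reach is approached as far as the arm can. A call with a gripper value outside its range is refused whole. "claw" is the opening, from 0 (shut) to 1 (fully open), set as the call begins (left out, the last holds). The fingers move at their own pace and stop on an object; the grip force is fixed at half the most. Time passes only in rows, so rows that repeat a pose let the fingers close. It gives the time, the measured TCP pose, the force and the opening at its end, in the units of the state.
- read_state(): the state, without advancing time (a new reading comes with each control period).
- get_image(name): name is "side" or "top" or "wrist"; returns the picture (400x640x3 uint8, blue, green, red); there is no depth.
- camera_model(name): a dict with "fov_y" (degrees; the focal length in pixels is half the picture's height over the tangent of half this angle, whatever the lens; pixels are square), "cx", "cy" (the principal point, pixels), "pose" (4x4, takes a point from camera to world coordinates); the wrist camera has in their place "tool_from_camera" (4x4, takes a point from camera to tool coordinates, whose origin is the TCP and whose axes are the flange's). Camera axes: x right, y down, z forward; pixel columns grow to the right and rows downward; lengths in mm; the calibration is good to about 2 mm. The wrist camera is an equidistant fisheye: a pixel r from the principal point sees the ray r / f radians off the axis. A picture is of the moment at which its call begins: read the wrist's pose just before it. camera_model takes no time and is no camera call.
- finish_job(): hands the job in, once; it reports no verdict.
The state is a dict: "clock": time; "qpos": joint angles; "qd": joint speeds; "tau": joint torques, N m; "eef_pos": TCP position; "tool_rot": TCP orientation; "force": force on the tool from outside, world axes, zero at the start; "torque": the same for the moment, N m; "width": finger opening in mm.
Only numpy, scipy, OpenCV 4.12 (cv2) and the standard library are available. Lean on these libraries where they do the work, as an engineer would, in place of code of your own. Each camera call takes 0.05 s, during which the arm holds its last target. There are 200 camera calls.

## Task

Slacken both blanking caps on the two-outlet gas manifold by at least a quarter turn each and leave them so. At least one of them has a left-hand thread and nothing shows which, so take each cap and feel gently which way it gives; never force a cap tighter, its sealing washer would be crushed. Do not disturb the things lying round the manifold.

Things in the scene. Friction and masses are not known exactly. Their poses are not given: they have to be found in the camera images.
- manifold: Fixed aluminium block, 56 x 236 mm, top 42 mm over the bench; origin under its middle, z up. Two upright outlets 150 mm apart along its y axis, each with a brass stub, black washer and blanking cap. The caps look the same and start tight; they turn about the vertical and stay on their stubs.
- outlet_left (a point): Centre, half-way up, of the cap at the manifold's +y end (left, seen from the robot). Round ribbed steel cap, 36 mm across, 30 mm high, 65 to 95 mm over the bench when tight, with a low raised pointer bar on top that shows how far it turns. This point stays put; its axes are the manifold's, not the cap's.
- outlet_right (a point): The same point of the like cap at the manifold's -y end (right, seen from the robot).
- cap_a (a joint): Joint of one blanking cap, which may sit on either outlet. rad: 0 = screwed tight as found, grows as the cap is unscrewed (whichever way that is), stop at 2.8. Turning takes about 0.12 Nm; the cap rises 2 mm per rad unscrewed.
- cap_b (a joint): Joint of the other blanking cap, which may sit on either outlet. rad: 0 = screwed tight as found, grows as the cap is unscrewed (whichever way that is), stop at 2.8. Turning takes about 0.12 Nm; the cap rises 2 mm per rad unscrewed.
- washer_a (a joint): Twist of the sealing washer under the cap of joint cap_a. rad: 0 = at rest, about +0.05 while that cap is being unscrewed, negative when the tight cap is forced tighter (springy, 2.5 Nm per rad); beyond -0.18 (0.45 Nm) the washer is crushed.
- washer_b (a joint): Twist of the sealing washer under the cap of joint cap_b. rad: 0 = at rest, about +0.05 while that cap is being unscrewed, negative when the tight cap is forced tighter (springy, 2.5 Nm per rad); beyond -0.18 (0.45 Nm) the washer is crushed.
- side_cutters: Loose side cutters, 50 x 143 x 14 mm, lying in front of the manifold; origin under the middle. Bystander.
- hex_key: Loose hex key, 29 x 91 x 5 mm, lying behind the manifold; origin under the middle. Bystander.
- dropper_mid (a point): Centre of a loose upright dropper bottle, 28 mm across and 75 mm high, standing behind the manifold. Bystander.
- tape_roll: Loose roll of tape, 87 mm across, 19 mm high, lying to the left; origin under the middle. Bystander.

How it is judged:
By the outcome, as a careful person would: the job done as asked, in the order asked, and still so for the second after the job is handed in, with the robot touching nothing.
It also fails if it takes over 64 s, if anything falls off the work surface, if the arm or the gripper's body presses on something with over 40 N, if the wrist force passes 120 N, or if a joint passes its speed limit or range.

## Working session

There is one attempt and no reset: what is moved stays moved. The work goes in short steps, Python scripts to look and compute and a tool call to move; the robot and the scene stay as the last step left them, time stands still between calls to the robot, and variables do not carry over. Pictures are saved under pics/ and viewed, about 8 in all and at most 12, crops included, and the job is handed in when it is done.

Besides the shell and the picture viewer there is one more tool, called by a JSON object that holds its "op" and its "data". move_arm: Moves the arm, as the interface text tells. Its arguments: {"type":"object","properties":{"series":{"type":"array"},"claw":{"type":"number"}},"required":["series"]}

```bash
mkdir -p pics
python3 - <<'E'
from cell import *
import cv2
print(read_state())
for n in ("side","top"):
    cv2.imwrite(f"pics/{n}0.png",get_image(n)); m=camera_model(n); print(n,m)
print(camera_model("wrist"))
E
```

```text
{'clock': 0.0, 'qpos': array([-1.27479098,  0.62936529,  0.03843863,  1.51838719, -0.0269991 ,
        0.99629025, -0.02002909]), 'qd': array([ 0.00068973, -0.00077421, -0.0003477 , -0.0020489 , -0.00014086,
       -0.00132298,  0.00082212]), 'tau': array([-6.04399229e-04, -5.63398755e+01,  1.22614168e+00, -1.93445814e+01,
        1.10554430e-02,  1.03324463e-02, -3.57234285e-05]), 'eef_pos': array([229.82317974, 607.33500016, 230.37047668]), 'tool_rot': array([-3.13966069e+00,  2.57725915e-05,  2.77976099e+00]), 'force': array([ 0.62128704,  0.37302856, -0.60320472]), 'torque': array([-0.01846583,  0.00947096, -0.0084574 ]), 'width': 85.23407213610523}
side {'fov_y': 45.965368694552595, 'cx': 327.9490288488277, 'cy': 195.1240534611103, 'pose': array([[ 9.61561336e-01, -1.16766278e-01,  2.48526523e-01,
         3.39963020e+02],
       [-2.74428691e-01, -4.39693445e-01,  8.55195047e-01,
        -7.11264177e+02],
       [ 9.41754007e-03, -8.90525301e-01, -4.54836233e-01,
         5.25209407e+02],
       [ 0.00000000e+00,  0.00000000e+00,  0.00000000e+00,
         1.00000000e+00]])}
top
[... 173 characters left out ...]
,
       [-9.99980205e-01, -4.77372087e-03,  4.09898726e-03,
         1.32506052e+02],
       [-2.98421427e-03, -2.13696455e-01, -9.76895552e-01,
         1.02093108e+03],
       [ 0.00000000e+00,  0.00000000e+00,  0.00000000e+00,
         1.00000000e+00]])}
{'fov_y': 65.70646984690485, 'cx': 315.8556966791196, 'cy': 201.07686027857142, 'tool_from_camera': array([[-1.02975024e-03, -9.59263896e-01, -2.82509676e-01,
         7.25381008e+01],
       [ 9.99999190e-01, -1.19904676e-03,  4.26367185e-04,
         4.95837990e-01],
       [-7.47740958e-04, -2.82509008e-01,  9.59264354e-01,
        -1.43181724e+02],
       [ 0.00000000e+00,  0.00000000e+00,  0.00000000e+00,
         1.00000000e+00]])}
```

View pics/side0.png

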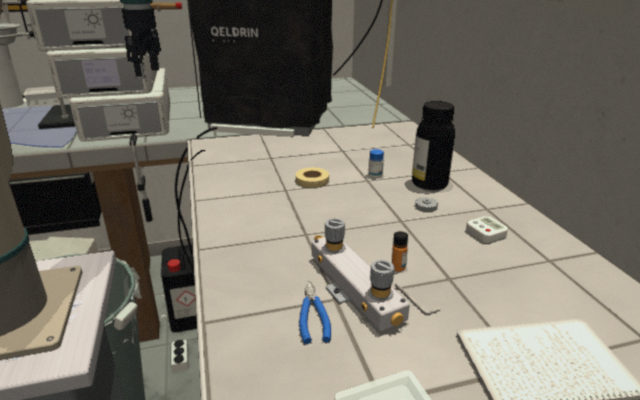

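View pics/top0.png

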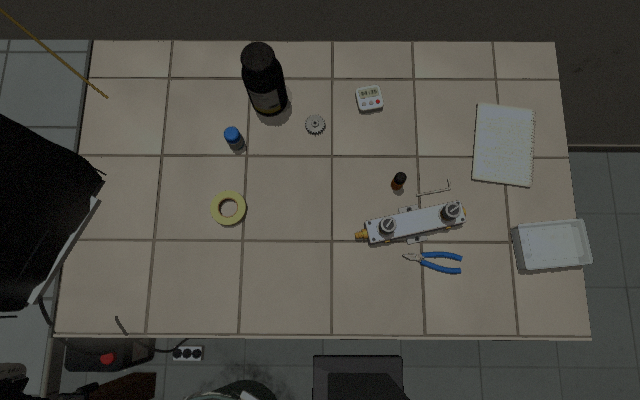

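The side view shows the left cap near (335,225) and the right one near (382,268). In the top view they are near (387,226) and (453,211). The dropper stands behind the manifold between the caps, and the cutters lie in front. I'll enlarge both views to get precise pixels.

Run:
```python
import cv2,numpy as np
s=cv2.imread("pics/side0.png")[205:335,295:445]; t=cv2.imread("pics/top0.png")[165:285,345:475]
s=cv2.resize(s,None,fx=2.66,fy=2.66,interpolation=2)
a=cv2.resize(cv2.imread("pics/side0.png")[205:335,300:430],(400,400),interpolation=2)
b=cv2.resize(cv2.imread("pics/top0.png")[160:290,345:475],(400,400),interpolation=2)
cv2.imwrite("pics/crop0.png",np.hstack([a,b]))
```

```text
(no output)
```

View pics/crop0.png

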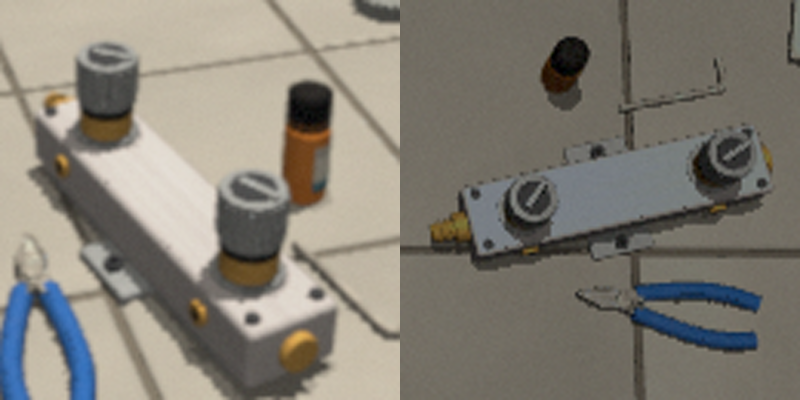

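Crop pixels of the cap top centres: side (107,55) and (253,188); top (534,200) and (735,152). The dropper top is at (310,92) in the side crop and (570,52) in the top crop. Next step is to triangulate.

```bash
cat > h.py <<'E'
from cell import *
import cv2,numpy as np
def ray(n,p):
    m=camera_model(n); T=m["pose"]; f=200/np.tan(np.radians(m["fov_y"])/2)
    d=T[:3,:3]@np.array([(p[0]-m["cx"])/f,(p[1]-m["cy"])/f,1]); return T[:3,3],d/np.linalg.norm(d)
def tri(rs):
    A=sum(np.eye(3)-np.outer(d,d) for o,d in rs); b=sum((np.eye(3)-np.outer(d,d))@o for o,d in rs)
    x=np.linalg.solve(A,b); return x,[np.linalg.norm((np.eye(3)-np.outer(d,d))@(x-o)) for o,d in rs]
def onz(n,p,z):
    o,d=ray(n,p); return o+d*(z-o[2])/d[2]
def rot(r):
    from scipy.spatial.transform import Rotation as R
    return R.from_euler('xyz',r).as_matrix()
def wray(s,p):
    m=camera_model("wrist"); T=m["tool_from_camera"]; f=200/np.tan(np.radians(m["fov_y"])/2)
    v=np.array([p[0]-m["cx"],p[1]-m["cy"]]); r=np.linalg.norm(v); th=r/f
    c=np.r_[v/max(r,1e-9)*np.sin(th),np.cos(th)]; Rt=rot(s["tool_rot"])
    return s["eef_pos"]+Rt@T[:3,3], Rt@T[:3,:3]@c
def totool(s,P): return rot(s["tool_rot"]).T@(np.asarray(P)-s["eef_pos"])
E
python3 - <<'E'
from h import *
k=130/400
S=lambda x,y:(300+x*k,205+y*k); T=lambda x,y:(345+(x-400)*k,160+y*k)
for n,a,b in [("L",(107,55),(534,200)),("R",(253,188),(735,152)),("drop",(310,92),(570,52))]:
    print(n,tri([ray("side",S(*a)),ray("top",T(*b))]))
for n,p in [("hexA",(622,108)),("hexB",(723,90)),("hexC",(717,60)),("cutTip",(578,293)),("cutB",(760,342)),("cutC",(757,300))]: print(n,onz("top",T(*p),5)[:2])
s=read_state(); print(rot(s["tool_rot"]).round(3))
E
```

```text
L (array([555.3123356 ,  -9.31515699,  93.74787345]), [np.float64(1.9754327863342893), np.float64(1.975432786334103)])
R (array([ 589.82663496, -156.40639155,   94.58599453]), [np.float64(0.3810378727806491), np.float64(0.38103787278067097)])
drop (array([672.67807889, -43.26147763,  70.01831425]), [np.float64(0.6202730743886973), np.float64(0.6202730743888286)])
hexA [644.56816751 -95.40956862]
hexB [ 659.95349278 -177.63036282]
hexC [ 685.12788803 -174.23340383]
cutTip [495.38991972 -54.79631629]
cutB [ 458.1827622  -194.47308982]
cutC [ 490.6624361  -194.23203657]
[[-0.935  0.354 -0.001]
 [ 0.354  0.935 -0.002]
 [-0.    -0.002 -1.   ]]
```

Spacing comes out at 151 mm and the tops at about 94–95 mm, so both agree with the text. I'll approach above the left cap, keeping joint 7 near zero.

{"op": "move_arm", "data": {"series": [[[-0.042,-0.037,0],0.1],[[-0.084,-0.074,0],0.2],[[-0.126,-0.111,0],0.3],[[-0.168,-0.148,0],0.4],[[-0.21,-0.185,0],0.5]], "claw": 1}}

```text
clock: 0.72
eef_pos: [361.3, 358.3, 230.7]
tool_rot: [-3.14, 0.001, 2.277]
force: [0.6, -0.6, 0.2]
width: 85.5
```

Run:
```python
from h import *
s=read_state(); print(s["qpos"].round(2),s["eef_pos"],s["tool_rot"],totool(s,[555,-9,200]))
```

```text
[-0.97  0.43  0.18  1.91 -0.11  0.81 -0.02] [361.32488104 358.2504327  230.65989602] [-3.13990921e+00  9.63289464e-04  2.27659583e+00] [-405.10800553  -90.7570351    31.20297557]
```

{"op": "move_arm", "data": {"series": [[[-0.055,-0.012,0],0.1],[[-0.11,-0.025,0],0.2],[[-0.165,-0.037,0],0.3],[[-0.22,-0.05,0],0.4],[[-0.27,-0.06,0.01],0.48]]}}

```text
clock: 1.35
eef_pos: [491.9, 112.0, 221.4]
tool_rot: [3.141, 0.002, 1.793]
force: [1.0, 0.2, 0.2]
width: 85.5
```

Run:
```python
from h import *
s=read_state(); print(s["qpos"].round(2),s["eef_pos"],s["tool_rot"],totool(s,[555,-9,200]))
```

```text
[-0.52  0.45  0.34  1.94 -0.2   0.79  0.16] [491.88949744 112.02436218 221.38387729] [3.14107795e+00 1.60673078e-03 1.79329864e+00] [-131.93303322   34.83704243   21.61381971]
```

{"op": "move_arm", "data": {"series": [[[-0.05,0.013,0.01],0.08],[[-0.1,0.026,0.02],0.16],[[-0.132,0.035,0.04],0.22],[[-0.132,0.035,0.05],0.22],[[-0.132,0.035,0.05],0.22]]}}

```text
clock: 1.98
eef_pos: [554.0, -8.1, 170.5]
tool_rot: [-3.139, 0.001, 1.574]
force: [-0.7, 0.6, 0.7]
width: 85.5
```

Run:
```python
from h import *
s=read_state(); im=get_image("wrist"); cv2.imwrite("pics/w1.png",im); np.save("s1.npy",np.r_[s["eef_pos"],s["tool_rot"]])
print(s["qpos"].round(2),s["eef_pos"],s["tool_rot"],totool(s,[555,-9,60]),s["torque"])
```

```text
[-0.27  0.6   0.36  1.86 -0.29  0.74  0.25] [553.97279102  -8.13586265 170.54057621] [-3.13936458e+00  6.57493780e-04  1.57426887e+00] [ -0.79501924   1.27049335 110.53856645] [-0.00991949 -0.02948973 -0.0280954 ]
```

View pics/w1.png

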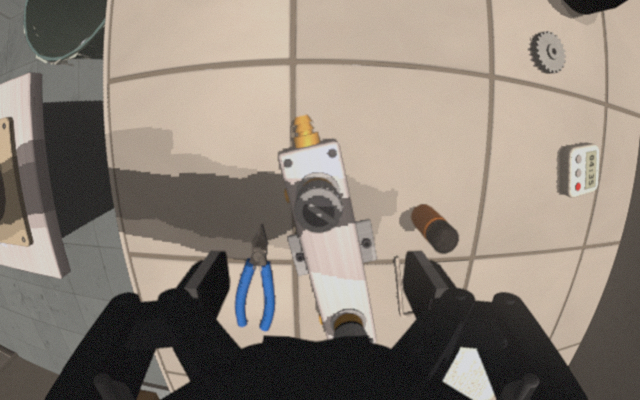

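The left cap's top face is at about (320,210). The fingers straddle the manifold with room to spare.

Run:
```python
from h import *
a=np.load("s1.npy"); s=dict(eef_pos=a[:3],tool_rot=a[3:])
o,d=wray(s,(320,211)); P=o+d*(95-o[2])/d[2]; print(P)
k=130/400
print(tri([(o,d),ray("side",(300+107*k,205+55*k)),ray("top",(345+134*k,160+200*k))]))
```

```text
[556.34480022  -7.58387554  95.        ]
(array([555.77133344,  -8.74105649,  93.18112247]), [np.float64(0.8017324812199826), np.float64(1.7578379109140774), np.float64(2.31756843754321)])
```

The three views agree within about 2 mm, giving the left cap at (556, -8). Descending to TCP z of about 59.

{"op": "move_arm", "data": {"series": [[[0,0.002,0.04],0],[[0,0.002,0.08],0],[[0,0.002,0.105],0],[[0,0.002,0.112],0],[[0,0.002,0.112],0]]}}

```text
clock: 2.65
eef_pos: [556.7, -6.9, 59.9]
tool_rot: [-3.141, 0.0, 1.576]
force: [0.3, -0.1, 0.2]
width: 85.5
```

{"op": "move_arm", "data": {"series": [[[0,0,0],0],[[0,0,0],0],[[0,0,0],0],[[0,0,0],0],[[0,0,0],0]], "claw": 0.3}}

```text
clock: 3.28
eef_pos: [556.0, -6.9, 60.8]
tool_rot: [-3.141, -0.001, 1.576]
force: [-3.8, 0.4, 8.9]
width: 34.7
```

Run:
```python
from h import *
s=read_state(); print(s["eef_pos"],s["tool_rot"],s["force"],s["torque"],s["width"],s["qpos"].round(2))
```

```text
[556.04217087  -6.88821179  60.82245997] [-3.14068932e+00 -5.14454944e-04  1.57620963e+00] [-3.76044962  0.3798812   8.86770662] [ 0.12760681  0.5055629  -0.00677229] 34.695618726493066 [-0.21  0.76  0.26  1.92 -0.38  0.51  0.32]
```

Cap gripped at 34.7 mm. Now a gentle feel, first a small turn one way.

{"op": "move_arm", "data": {"series": [[[0,0,0],0.02],[[0,0,0],0.04],[[0,0,0],0.06],[[0,0,0],0.06]]}}

```text
clock: 3.78
eef_pos: [556.1, -6.9, 61.0]
tool_rot: [-3.141, -0.0, 1.516]
force: [-1.7, 0.4, 4.7]
width: 34.5
```

```bash
cat > st.py <<'E'
from h import *
s=read_state(); print(s["clock"],s["eef_pos"].round(1),s["tool_rot"].round(4),"F",s["force"].round(1),"T",s["torque"].round(3),s["width"].round(1),s["qpos"].round(2))
E
python3 st.py
```

```text
Traceback (most recent call last):
  File "st.py", line 2, in <module>
    s=read_state(); print(s["clock"],s["eef_pos"].round(1),s["tool_rot"].round(4),"F",s["force"].round(1),"T",s["torque"].round(3),s["width"].round(1),s["qpos"].round(2))
                                                                                                                                   ^^^^^^^^^^^^^^^^
AttributeError: 'float' object has no attribute 'round'
```

```bash
sed -i 's/s\["width"\].round(1)/round(s["width"],1)/' st.py; python3 st.py
```

```text
3.775 [556.1  -6.9  61. ] [-3.1407e+00 -4.0000e-04  1.5162e+00] F [-1.7  0.4  4.7] T [-0.075  0.099  0.107] 34.5 [-0.22  0.76  0.28  1.92 -0.4   0.51  0.28]
```

0.107 Nm at 0.06 rad is ambiguous. A little further is still well below the 0.45 Nm crush limit.

{"op": "move_arm", "data": {"series": [[[0,0,0],0.02],[[0,0,0],0.04],[[0,0,0],0.04]]}}

```text
clock: 4.15
eef_pos: [556.1, -6.9, 61.0]
tool_rot: [-3.141, -0.0, 1.476]
force: [-1.4, 0.3, 3.5]
width: 34.8
```

```bash
python3 st.py
```

```text
4.15 [556.1  -6.9  61. ] [-3.1407e+00 -3.0000e-04  1.4759e+00] F [-1.4  0.3  3.5] T [-0.008  0.119  0.071] 34.8 [-0.22  0.76  0.29  1.92 -0.41  0.52  0.26]
```

{"op": "move_arm", "data": {"series": [[[0,0,0],0.02],[[0,0,0],0.04],[[0,0,0],0.06],[[0,0,0],0.06]]}}

```text
clock: 4.65
eef_pos: [556.2, -6.9, 61.2]
tool_rot: [-3.141, -0.0, 1.415]
force: [-1.9, 1.3, 4.6]
width: 34.7
```

Run:
```python
from h import *
exec(open("st.py").read())
cv2.imwrite("pics/t2.png",np.hstack([cv2.resize(get_image("side")[205:335,300:430],(400,400),interpolation=2),cv2.resize(get_image("wrist")[120:330,210:420],(400,400),interpolation=2)]))
```

```text
4.65 [556.2  -6.9  61.2] [-3.1410e+00 -2.0000e-04  1.4151e+00] F [-1.9  1.3  4.6] T [-0.02   0.114  0.124] 34.7 [-0.23  0.77  0.31  1.92 -0.43  0.52  0.22]
```

View pics/t2.png

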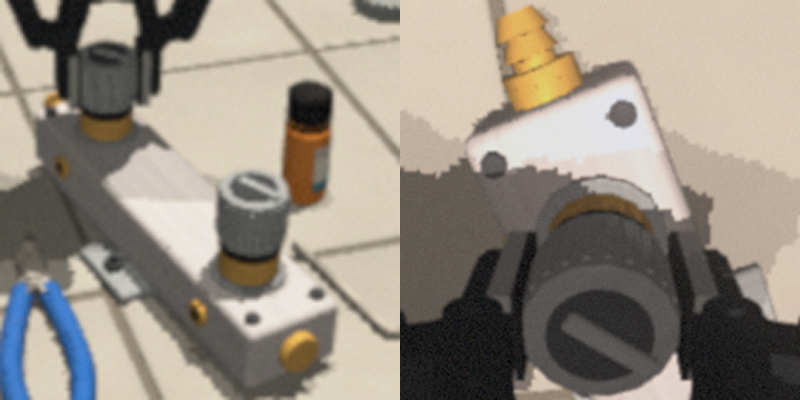

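Torque stays at about 0.12 Nm after 0.16 rad, where a forced washer would read about 0.4. So the left cap gives clockwise seen from above (left-hand thread). I'll continue that way, following the rise.

{"op": "move_arm", "data": {"series": [[[0,0,0],0.1],[[0,0,0],0.2],[[0,0,-0.001],0.3],[[0,0,-0.001],0.4],[[0,0,-0.001],0.5]]}}

```text
clock: 5.38
eef_pos: [556.8, -7.4, 62.2]
tool_rot: [3.141, 0.0, 0.911]
force: [-0.2, 0.1, 3.1]
width: 34.5
```

Run:
```python
from h import *
exec(open("st.py").read())
cv2.imwrite("pics/t3.png",np.hstack([cv2.resize(get_image("side")[205:335,300:430],(400,400),interpolation=2),cv2.resize(get_image("wrist")[120:330,210:420],(400,400),interpolation=2)]))
```

```text
5.375 [556.8  -7.4  62.2] [3.1408e+00 1.0000e-04 9.1130e-01] F [-0.2  0.1  3.1] T [-0.27  -0.033  0.205] 34.5 [-0.31  0.79  0.44  1.92 -0.6   0.56 -0.13]
```

View pics/t3.png

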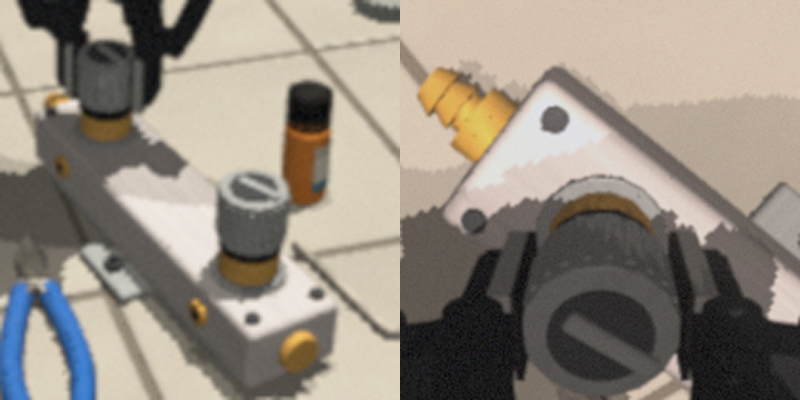

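The pointer is unmoved in the tool view while the manifold has rotated 0.5 rad, so the cap turns with the gripper without slipping.

{"op": "move_arm", "data": {"series": [[[0,0,0],0.1],[[0,0,0],0.2],[[0,0,-0.001],0.3],[[0,0,-0.001],0.4],[[0,0,-0.001],0.5]]}}

```text
clock: 6.1
eef_pos: [557.2, -8.0, 63.2]
tool_rot: [3.139, -0.0, 0.413]
force: [-1.2, -0.7, 3.9]
width: 34.9
```

{"op": "move_arm", "data": {"series": [[[0,0,0],0.1],[[0,0,0],0.2],[[0,0,-0.001],0.3],[[0,0,-0.001],0.4],[[0,0,-0.001],0.5]]}}

```text
clock: 6.72
eef_pos: [557.2, -8.8, 64.2]
tool_rot: [3.138, -0.002, -0.089]
force: [-1.7, -1.4, 3.6]
width: 34.8
```

{"op": "move_arm", "data": {"series": [[[0,0,0],0.1],[[0,0,0],0.2],[[0,0,-0.001],0.3],[[0,0,-0.001],0.35],[[0,0,-0.001],0.35]]}}

```text
clock: 7.35
eef_pos: [556.9, -9.3, 65.0]
tool_rot: [3.138, -0.002, -0.437]
force: [-0.3, -1.3, 3.3]
width: 34.8
```

```bash
python3 st.py
```

```text
7.35 [556.9  -9.3  65. ] [ 3.1379e+00 -2.4000e-03 -4.3720e-01] F [-0.3 -1.3  3.3] T [-0.416  0.389  0.154] 34.8 [-0.51  0.9   0.8   1.93 -0.95  0.75 -1.15]
```

The left cap is turned 2.0 rad. Releasing and rising.

{"op": "move_arm", "data": {"series": [[[0,0,0],0],[[0,0,0],0],[[0,0,0],0],[[0,0,-0.03],0],[[0,0,-0.06],0]], "claw": 1}}

```text
clock: 7.98
eef_pos: [556.6, -9.0, 125.4]
tool_rot: [3.137, -0.002, -0.437]
force: [0.1, -0.9, 0.4]
width: 85.4
```

{"op": "move_arm", "data": {"series": [[[0,0,-0.03],-0.15],[[0,0,-0.045],-0.3],[[0,0,-0.045],-0.45],[[0,0,-0.045],-0.6],[[0,0,-0.045],-0.75]]}}

```text
clock: 8.6
eef_pos: [556.6, -8.6, 170.5]
tool_rot: [3.138, 0.001, 0.318]
force: [-0.9, -0.7, 0.2]
width: 85.4
```

Run:
```python
from h import *
exec(open("st.py").read()); print(totool(s,[590,-156,170]))
```

```text
8.6 [556.6  -8.6 170.5] [3.1377e+00 1.4000e-03 3.1790e-01] F [-0.9 -0.7  0.2] T [ 0.017 -0.026  0.013] 85.4 [-0.5   0.69  0.75  1.86 -0.61  0.84 -0.69]
[-14.29555983 150.41711172   1.07681036]
```

{"op": "move_arm", "data": {"series": [[[-0.004,0.04,0],-0.18],[[-0.008,0.08,0],-0.36],[[-0.012,0.12,0],-0.54],[[-0.014,0.15,0],-0.72],[[-0.014,0.15,0],-0.9]]}}

```text
clock: 9.22
eef_pos: [590.0, -159.6, 171.3]
tool_rot: [3.139, 0.006, 1.219]
force: [0.6, -0.1, 0.5]
width: 85.1
```

Run:
```python
from h import *
exec(open("st.py").read()); print(totool(s,[590,-156,60]))
im=get_image("wrist"); cv2.imwrite("pics/w4.png",im); np.save("s4.npy",np.r_[s["eef_pos"],s["tool_rot"]])
```

```text
9.225 [ 590.  -159.6  171.3] [3.1387 0.0059 1.2191] F [ 0.6 -0.1  0.5] T [0.003 0.012 0.033] 85.1 [-0.07  0.68  0.47  1.7  -0.38  0.84  0.21]
[  4.0242011   -1.57750092 111.27879501]
```

View pics/w4.png

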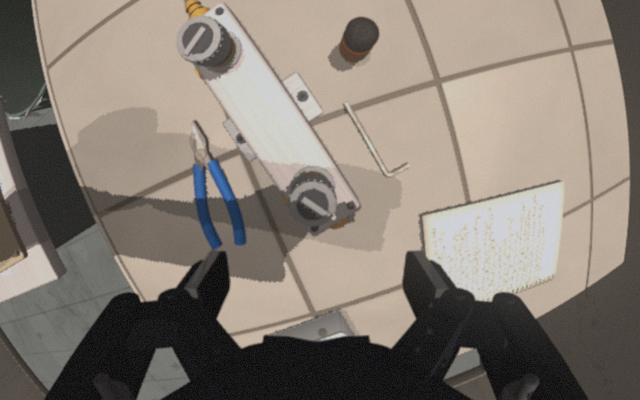

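The right cap's top centre is at about (317,205). The left cap's pointer, at (199,40), has visibly turned, and the bystanders are undisturbed.

Run:
```python
from h import *
a=np.load("s4.npy"); s=dict(eef_pos=a[:3],tool_rot=a[3:])
w=wray(s,(317,205)); k=130/400
P,r=tri([w,ray("side",(300+253*k,205+188*k)),ray("top",(345+335*k,160+152*k))]); print(P,r)
s=read_state(); print(totool(s,[P[0],P[1],60]))
```

```text
[ 590.57148581 -156.10340808   93.96436285] [np.float64(1.1055009516570249), np.float64(0.35486169005742796), np.float64(1.0586715300110374)]
[  2.23099097  -0.16646153 111.26027504]
```

{"op": "move_arm", "data": {"series": [[[0.002,0,0.04],0],[[0.002,0,0.08],0],[[0.002,0,0.105],0],[[0.002,0,0.111],0],[[0.002,0,0.111],0]]}}

```text
clock: 9.9
eef_pos: [590.9, -156.3, 60.6]
tool_rot: [3.139, 0.004, 1.225]
force: [0.1, 0.1, 1.1]
width: 85.2
```

{"op": "move_arm", "data": {"series": [[[0,0,0],0],[[0,0,0],0],[[0,0,0],0],[[0,0,0],0],[[0,0,0],0]], "claw": 0.3}}

```text
clock: 10.52
eef_pos: [589.6, -155.7, 61.5]
tool_rot: [-3.141, 0.004, 1.225]
force: [-4.4, 1.5, 8.6]
width: 34.4
```

```bash
python3 st.py
```

```text
10.525 [ 589.6 -155.7   61.5] [-3.1414  0.0035  1.225 ] F [-4.4  1.5  8.6] T [ 0.388  0.857 -0.014] 34.4 [-0.02  0.83  0.38  1.77 -0.47  0.63  0.28]
```

Gripped. Feeling counter-clockwise from above first, in small steps.

{"op": "move_arm", "data": {"series": [[[0,0,0],-0.02],[[0,0,0],-0.04],[[0,0,0],-0.06],[[0,0,0],-0.06]]}}

```text
clock: 11.02
eef_pos: [589.6, -155.6, 61.8]
tool_rot: [-3.141, 0.003, 1.285]
force: [-2.3, 1.5, 3.6]
width: 35.0
```

```bash
python3 st.py;python3 st.py
```

```text
11.025 [ 589.6 -155.6   61.8] [-3.1411e+00  3.1000e-03  1.2850e+00] F [-2.3  1.5  3.6] T [ 0.126  0.192 -0.16 ] 35.0 [-0.01  0.82  0.36  1.77 -0.45  0.63  0.33]
11.025 [ 589.6 -155.6   61.8] [-3.1411e+00  3.1000e-03  1.2850e+00] F [-2.3  1.5  3.6] T [ 0.126  0.192 -0.16 ] 35.0 [-0.01  0.82  0.36  1.77 -0.45  0.63  0.33]
```

{"op": "move_arm", "data": {"series": [[[0,0,0],-0.015],[[0,0,0],-0.03],[[0,0,0],-0.03]]}}

```text
clock: 11.4
eef_pos: [589.5, -155.6, 61.8]
tool_rot: [-3.141, 0.003, 1.315]
force: [-1.8, 0.6, 3.6]
width: 34.6
```

```bash
python3 st.py
```

```text
11.4 [ 589.5 -155.6   61.8] [-3.1409e+00  3.0000e-03  1.3151e+00] F [-1.8  0.6  3.6] T [ 0.115  0.201 -0.119] 34.6 [-0.    0.82  0.35  1.77 -0.44  0.63  0.35]
```

Stiff would read about 0.22 Nm, but it shows 0.12, so it seems to give this way. One more small step to confirm.

{"op": "move_arm", "data": {"series": [[[0,0,0],-0.015],[[0,0,0],-0.03],[[0,0,0],-0.045],[[0,0,0],-0.045]]}}

```text
clock: 11.9
eef_pos: [589.6, -155.6, 61.9]
tool_rot: [-3.141, 0.003, 1.36]
force: [-2.3, 0.9, 4.5]
width: 34.3
```

```bash
python3 st.py
```

```text
11.9 [ 589.6 -155.6   61.9] [-3.1410e+00  2.9000e-03  1.3602e+00] F [-2.3  0.9  4.5] T [ 0.152  0.209 -0.165] 34.3 [ 0.    0.82  0.34  1.77 -0.42  0.63  0.38]
```

At 0.135 rad it reads 0.165 Nm, against 0.34 if stiff. The right cap unscrews counter-clockwise (right-hand thread), so I'll continue with a moderate step and check.

{"op": "move_arm", "data": {"series": [[[0,0,0],-0.05],[[0,0,0],-0.1],[[0,0,0],-0.15],[[0,0,0],-0.15]]}}

```text
clock: 12.4
eef_pos: [589.8, -155.6, 62.1]
tool_rot: [-3.141, 0.002, 1.513]
force: [-1.8, 1.5, 6.6]
width: 34.7
```

```bash
python3 st.py
```

```text
12.4 [ 589.8 -155.6   62.1] [-3.1410e+00  2.4000e-03  1.5126e+00] F [-1.8  1.5  6.6] T [ 0.304  0.22  -0.114] 34.7 [ 0.03  0.81  0.3   1.77 -0.37  0.62  0.49]
```

Confirmed, with torque at 0.11 Nm. Turned 0.29 so far, about 1.7 to go.

{"op": "move_arm", "data": {"series": [[[0,0,0],-0.1],[[0,0,0],-0.2],[[0,0,-0.001],-0.3],[[0,0,-0.001],-0.4],[[0,0,-0.001],-0.5]]}}

```text
clock: 13.02
eef_pos: [590.1, -155.3, 63.2]
tool_rot: [-3.141, 0.002, 2.017]
force: [-1.5, 1.2, 4.0]
width: 34.7
```

{"op": "move_arm", "data": {"series": [[[0,0,0],-0.1],[[0,0,0],-0.2],[[0,0,-0.001],-0.3],[[0,0,-0.001],-0.4],[[0,0,-0.001],-0.5]]}}

```text
clock: 13.65
eef_pos: [590.3, -154.9, 64.2]
tool_rot: [-3.141, 0.001, 2.522]
force: [-1.4, 0.3, 4.4]
width: 34.3
```

{"op": "move_arm", "data": {"series": [[[0,0,0],-0.1],[[0,0,0],-0.2],[[0,0,-0.001],-0.3],[[0,0,-0.001],-0.4],[[0,0,-0.001],-0.5]]}}

```text
clock: 14.28
eef_pos: [590.3, -154.3, 65.1]
tool_rot: [-3.141, 0.0, 3.027]
force: [-1.4, 0.7, 4.1]
width: 34.7
```

{"op": "move_arm", "data": {"series": [[[0,0,0],-0.1],[[0,0,0],-0.2],[[0,0,0],-0.25],[[0,0,0],-0.25]]}}

```text
clock: 14.78
eef_pos: [590.2, -154.1, 65.6]
tool_rot: [3.141, 0.0, -3.005]
force: [-3.0, 1.7, 7.6]
width: 34.7
```

```bash
python3 st.py
```

```text
14.775 [ 590.2 -154.1   65.6] [ 3.1411e+00  3.0000e-04 -3.0046e+00] F [-3.   1.7  7.6] T [ 0.621  0.62  -0.148] 34.7 [ 0.32  0.79 -0.17  1.76  0.21  0.61  1.73]
```

Turned 2.05 rad in total. Releasing, rising, and moving clear to the front so the cameras can see.

{"op": "move_arm", "data": {"series": [[[0,0,0],0],[[0,0,0],0],[[0,0,0],0],[[0,0,-0.03],0],[[0,0,-0.06],0]], "claw": 1}}

```text
clock: 15.4
eef_pos: [590.0, -154.1, 125.7]
tool_rot: [3.141, -0.001, -3.004]
force: [1.0, -0.3, 0.6]
width: 85.7
```

{"op": "move_arm", "data": {"series": [[[0,0,-0.05],0],[[0.03,0,-0.1],0],[[0.07,0,-0.12],0],[[0.1,0,-0.12],0],[[0.1,0,-0.12],0]]}}

```text
clock: 16.02
eef_pos: [489.0, -168.7, 246.3]
tool_rot: [-3.142, -0.002, -3.006]
force: [-0.0, -0.6, -0.4]
width: 85.4
```

Run:
```python
from h import *
exec(open("st.py").read())
f=lambda n,y,x:cv2.resize(get_image(n)[y:y+130,x:x+130],(400,400),interpolation=2)
cv2.imwrite("pics/f5.png",np.hstack([f("side",205,300),f("top",160,345)]))
cv2.imwrite("pics/w5.png",get_image("wrist"))
```

```text
16.025 [ 489.  -168.7  246.3] [-3.1416e+00 -1.6000e-03 -3.0058e+00] F [-0.  -0.6 -0.4] T [ 0.005 -0.105 -0.089] 85.4 [ 0.45  0.43 -0.24  1.86  0.13  0.87  1.85]
```

View pics/f5.png

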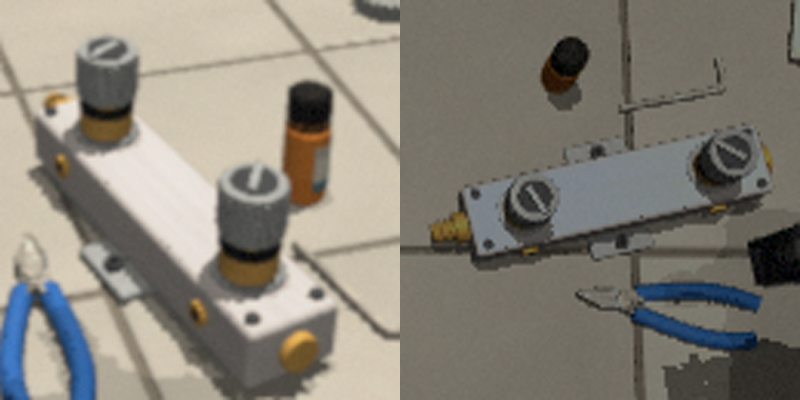

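View pics/w5.png

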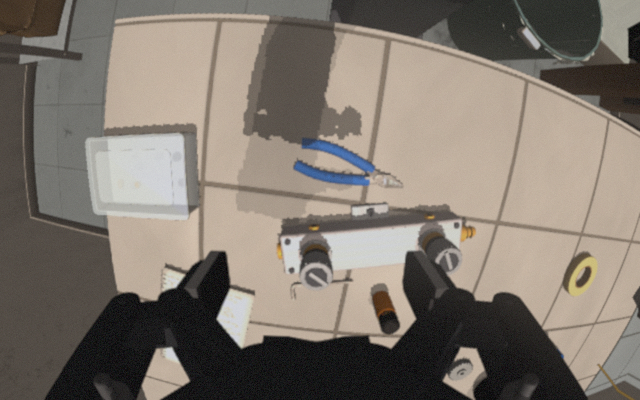

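The right cap's pointer has clearly turned and the bystanders match the first picture. The left pointer's angle is less clear in the small top crop, so I'll compare enlarged views with the predicted pointer directions.

Run:
```python
from h import *
def pr(n,P):
    m=camera_model(n);T=np.linalg.inv(m["pose"]);c=T[:3,:3]@P+T[:3,3];f=200/np.tan(np.radians(m["fov_y"])/2)
    return np.array([m["cx"]+f*c[0]/c[2],m["cy"]+f*c[1]/c[2]])
def ang(n,C,a):
    v=np.array([np.cos(a),np.sin(a),0])*10
    d=pr(n,C+v)-pr(n,C-v); return np.degrees(np.arctan2(-d[1],d[0]))%180
for nm,C in (("L",np.array([556,-8.5,96])),("R",np.array([590,-156,96]))):
    for n in ("side","top"):
        print(nm,n,[(d,int(ang(n,C,np.radians(d)))) for d in range(0,180,15)])
f=lambda im,u,v,r:cv2.resize(im[v-r:v+r,u-r:u+r],(200,200),interpolation=cv2.INTER_CUBIC)
s0,t0=cv2.imread("pics/side0.png"),cv2.imread("pics/top0.png"); s1,t1,w1=get_image("side"),get_image("top"),cv2.imread("pics/w5.png")
row=lambda s,t,w:np.hstack([f(s,335,222,12),f(s,382,265,12),f(t,388,225,12),f(t,454,210,12)])
cv2.imwrite("pics/z6.png",np.vstack([row(s0,t0,0),row(s1,t1,0)]))
```

```text
L side [(0, 7), (15, 16), (30, 27), (45, 42), (60, 64), (75, 93), (90, 120), (105, 140), (120, 153), (135, 163), (150, 172), (165, 0)]
L top [(0, 91), (15, 106), (30, 121), (45, 136), (60, 150), (75, 165), (90, 179), (105, 14), (120, 29), (135, 45), (150, 60), (165, 76)]
R side [(0, 9), (15, 20), (30, 33), (45, 52), (60, 75), (75, 101), (90, 123), (105, 139), (120, 152), (135, 162), (150, 171), (165, 0)]
R top [(0, 93), (15, 108), (30, 123), (45, 137), (60, 151), (75, 165), (90, 179), (105, 14), (120, 30), (135, 45), (150, 62), (165, 77)]
```

View pics/z6.png

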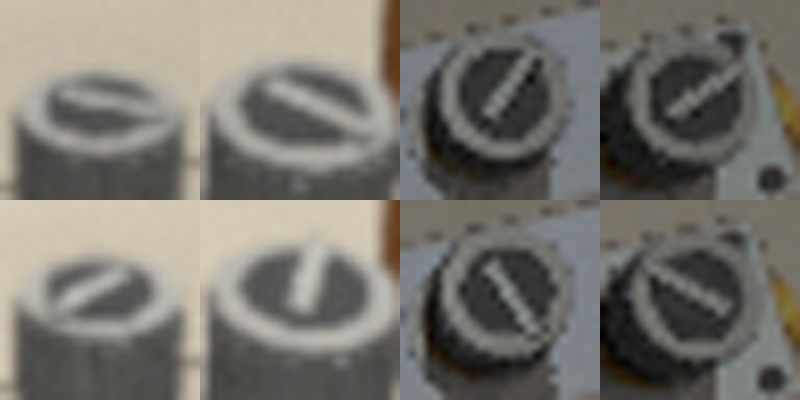

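Enlarged, all views agree. The left pointer goes from 55° to about 123° in the top view, which is 112° clockwise. The right one goes from about 35° to 150°, which is 115° counter-clockwise. Handing in.

```bash
python3 -c "
from cell import *
print(finish_job())"
```

```text
the job is handed in; nothing more can be done
None
```

Both caps are slackened by more than a quarter turn, and I handed the job in at about 16 s, with the gripper open and well clear of everything.

| Cap | Unscrews (seen from above) | Gripper turn | Pointer turn in the pictures |
|---|---|---|---|
| Left | Clockwise, left-hand thread | about 2.0 rad | about 112° |
| Right | Counter-clockwise, right-hand thread | about 2.05 rad | about 115° |

- **Feel test:** I tried each cap in small steps. On both, the first direction tried was the one that gave. The torque levelled off at about 0.12 Nm, with single readings up to about 0.2 Nm, so neither cap was forced tighter.
- **Bystanders:** In the last pictures the cutters, hex key and dropper bottle stand as they did at the start. The tape roll was in view but I did not compare its position.
- **Disagreement:** At low zoom the left cap's pointer first seemed not to match the turn. An enlarged crop of the side and top views resolved that, and both agree with the gripper turn.

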